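Lay up the dismantled clock for the night

ROBOT

A 6-joint arm with a two-finger parallel gripper is mounted at the origin on the work surface. World frame = base frame: x ahead of the robot, y to its left, z up, the work surface at z = 0. Lengths are in m, angles in rad, forces in N, time in s.
With the tool pointing down it reaches from about 0.4 to 0.825 m from the base axis. Payload 7 kg.
Tool frame: the origin (TCP) lies on the centre line of the jaws, within the pads' length; the fingertips stand arm.tip_reach ahead of it and the grasp point (between the pads) lies 5 mm behind it (arm.tip_reach is the distance from the TCP to the fingertips, in m); z points along the fingers, y is the line along which they close (so a half turn about z gives the same grasp; the last joint's range is limited). The gripper opens to 88 mm and grips with 3 to 60 N. Pads are 19 mm wide; open, the fingers measure 130 mm over their backs; the gripper's body (78 mm by 193 mm) begins 47 mm behind the grasp point.
Start: joints at [-0.931, 0.359, 0.012, 0, -1.224, -0.288], TCP at [0.233, -0.634, 0.206] pointing down, gripper open.
Joint ranges: [-3.07, 3.07], [-1.43, 2.12], [-1.02, 1.25], [-3.03, 1.67], [-3.05, -0], [-3.03, 3.03]. Speed limits (rad/s): [2.39, 2.39, 3.01, 3.14, 3.14, 3.14].

INTERFACE

Orientations are given as [roll, pitch, yaw] about the fixed x, y, z axes, in that order (R = Rz(yaw) Ry(pitch) Rx(roll)).
In Python, from station import status, optics, order, arm gives the robot as it stands. The module is installed in compiled form; this text tells all that it offers.
- The arm moves only by the shell command python3 -m jog 'ROWS' [FORCE]. ROWS is JSON, a list of rows, each a list of 3 entries, a list of its own where there are three numbers: the gripper command: -1 is shut, 1 is fully open, values between are in proportion, then the shift along the tool's x, y, z in mm, then the turn about the tool's z in rad. A call has 1 to 20 rows; each row is the pose to reach, as a shift and turn from the pose commanded when the call began, along the tool's axes at that moment; what a row does not reach only later rows make up. A row lasts 1/8 s, in which the tool goes at most 62.5 mm and 10.7 degrees, less where a joint would pass 70% of its speed; a pose out of reach is approached as far as the arm can. A call with a gripper value outside its range is refused whole. The fingers move at their own pace and stop on an object; FORCE is the grip in N (left out, the last holds). Time passes only in rows, so rows that repeat a pose let the fingers close. It gives the time, the measured TCP pose, the force, the opening and the grip force at its end, in the units of the state.
- status.get_state(): the state, without advancing time (a new reading comes with each control period).
- optics.grab_frame(name): name is "scene" or "top" or "wrist"; returns a dict with "color" (384x512x3 uint8, red, green, blue), "mtx" (3x3 intrinsics, pixels), "cam_to_world" (4x4, takes a point from camera to world coordinates). Camera axes: x right, y down, z forward; pixel columns grow to the right and rows downward; lengths in m; the calibration is good to about 2 mm. A picture is of the moment at which its call begins. There is no depth.
- order.job_done(): hands the job in; it is judged then, once.
The state is a dict: "t": time; "q": joint angles; "qd": joint speeds; "joint_efforts": joint torques, N m; "eef_pos": TCP position; "ee_rot": TCP orientation; "force": force on the tool from outside, world axes, zero at the start; "moment": the same for the moment, N m; "width": finger opening in m; "gripper_force": force on a finger pad.
Only numpy, scipy, OpenCV 4.12 (cv2) and the standard library are available. Lean on these libraries where they do the work, as an engineer would, in place of code of your own. Each camera call takes 0.05 s, during which the arm holds its last target. There are 200 camera calls.

TASK

Lay up the dismantled clock for the night: on the wide wooden stand set the movement, then the dial on top of it with its boss up, then the bezel ring flat on the dial around the boss, each lying flat and centred on the one below. On the narrow stand set the balance unit in the middle and put the dust cap down over it, so that its rim rests on the stand all round. Do not push about or tip the loupe, the oil pot or the screw tray.

Things in the scene. Friction and masses are not known exactly. Their poses are not given: they have to be found in the camera images.
- wide_top (a point): Centre of the flat top of the wide stand: a turned pale-wood disc, 84 mm across and 24 mm high, fast to the bench. The point is 24 mm above the bench; z up. Lower and wider than the other stand.
- narrow_top (a point): Centre of the flat top of the narrow stand: a turned pale-wood spool, 60 mm across and 36 mm high, fast to the bench. The point is 36 mm above the bench; z up.
- movement_c (a point): Centre of the clock movement: a loose upright drum 58 mm across and 26 mm high, two round brass plates with wheels between them and a small toothed wheel on top; about 250 g. The point is on its axis, 13 mm above its underside; z points up out of its top. Grip it across its diameter.
- dial_c (a point): Centre of the dial: a loose white disc 62 mm across and 4 mm thick, with black hour marks and hands; from the middle of its face a steel boss 14 mm across rises 18 mm (22 mm high in all, underside to boss top); about 80 g. The point is on the axis 11 mm above the underside; z points up out of the face. Grip it by the boss; the boss stays on top.
- bezel_c (a point): Centre of the bezel: a loose plain brass ring, 64 mm outside, 48 mm inside, 14 mm high, the same both ways up; about 100 g. The point is on the axis 7 mm above its underside; z along the axis, up. Grip it across the outside or by its 8 mm wall.
- balance_c (a point): Centre of the balance unit: the smallest part, 30 mm across and 18 mm high, a round aluminium foot with a three-spoked brass wheel over it, its grip diameter 30 mm at any height; about 50 g. The point is on the axis 9 mm above its underside; z up.
- cap_c (a point): Centre of the dust cap: an inverted aluminium cup 48 mm across at the top and 52 mm at its open lower rim, 30 mm high, wall 3 mm, hollow 26 mm deep and 42 to 46 mm wide inside, with a black knob 12 mm across and 14 mm high on top (44 mm high in all); about 90 g. The point is on the axis 22 mm above the rim; z up through the knob. Grip it by the knob.
- loupe_c (a point): Middle of the eye loupe, a loose bystander: black, stepped, 36 mm across, 30 mm high. The point is 15 mm above its underside.
- oil_pot_c (a point): Middle of the oil pot, a loose bystander: a blue ceramic block 36 x 36 mm with a round amber glass top, 24 mm high. The point is 12 mm above its underside.
- screw_tray_c (a point): Middle of the screw tray, a loose bystander: a grey two-part tray 60 x 46 mm, 14 mm high. The point is 7 mm above its underside.
Mind the look-alikes: they are no part of the job. Of the things that look like the part that bears dial_c, take the one that is farthest from the robot's base at the start.

How it is judged:
By the outcome, as a careful person would: the job done as asked, in the order asked, and still so for the second after the job is handed in, with the robot touching nothing.
It also fails if it takes over 125 s, if anything falls off the work surface, if the arm or the gripper's body presses on something with over 40 N, if the wrist force passes 120 N, or if a joint passes its speed limit or range.

## Working session

There is one attempt and no reset: what is moved stays moved. The work goes in short steps, Python scripts to look and compute and a shell command to move; the robot and the scene stay as the last step left them, time stands still between calls to the robot, and variables do not carry over. Pictures are saved under pics/ and viewed, at most 17 in all, crops included, and the job is handed in when it is done.

```bash
mkdir -p pics; python3 - <<'E'
from station import status, optics, arm
import cv2,numpy as np
s=status.get_state()
print(s['t'],s['eef_pos'],s['ee_rot'],s['width'],arm.tip_reach)
for n in("scene","top","wrist"):
    f=optics.grab_frame(n); np.savez('pics/%s0.npz'%n,**f)
    cv2.imwrite('pics/%s0.png'%n,f['color'][:,:,::-1]); print(n,f['mtx'].round(1).tolist(),f['cam_to_world'].round(3).tolist())
E
```

```text
0.0 [ 0.23239032 -0.6331799   0.205326  ] [ 3.13994880e+00 -1.24429650e-04 -2.78989683e+00] 0.08735768384215625 0.014
scene [[360.7, 0.0, 255.9], [0.0, 360.7, 189.8], [0.0, 0.0, 1.0]] [[-0.454, 0.767, -0.454, 0.943], [0.891, 0.398, -0.219, 0.214], [0.012, -0.504, -0.864, 0.89], [0.0, 0.0, 0.0, 1.0]]
top [[400.9, 0.0, 254.9], [0.0, 400.9, 190.5], [0.0, 0.0, 1.0]] [[-0.018, -0.994, 0.108, 0.401], [-1.0, 0.017, -0.014, 0.008], [0.012, -0.108, -0.994, 0.869], [0.0, 0.0, 0.0, 1.0]]
wrist [[298.7, 0.0, 246.6], [0.0, 298.7, 191.7], [0.0, 0.0, 1.0]] [[-0.345, 0.91, 0.229, 0.17], [0.938, 0.334, 0.087, -0.655], [0.002, 0.245, -0.969, 0.383], [0.0, 0.0, 0.0, 1.0]]
```

View pics/top0.png

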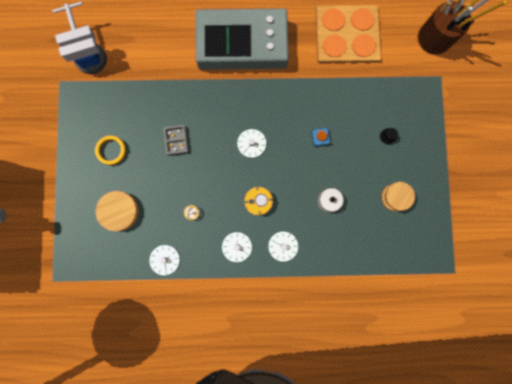

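View pics/scene0.png

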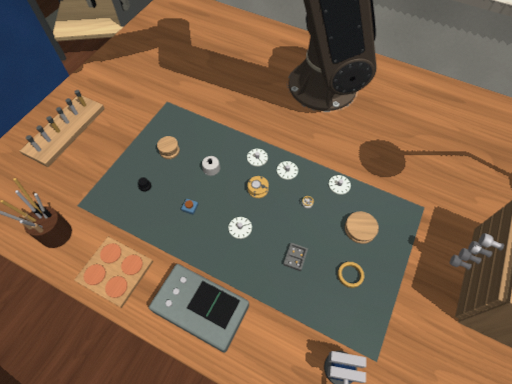

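The top view shows four white dials at (252,143), (237,247), (283,246) and (164,260). The bezel is at (111,150), the tray at (176,140), the wide stand at (117,211) and the balance at (192,212). The movement is at (259,201), the cap at (331,200), the narrow stand at (398,196), the oil pot at (321,137) and the loupe at (389,135). The candidates for the dial are those four discs; I'll take the farthest from the base once measured.

```bash
cat > h.py <<'E'
import numpy as np,cv2
from station import status, optics
def ray(f,u,v,z):
    d=f['cam_to_world'][:3,:3]@np.linalg.inv(f['mtx'])@np.array([u,v,1.]); o=f['cam_to_world'][:3,3]
    return o+d*(z-o[2])/d[2]
def proj(f,p):
    T=np.linalg.inv(f['cam_to_world']); c=T[:3,:3]@np.array(p)+T[:3,3]; c=f['mtx']@c; return c[:2]/c[2]
def tool(p):
    "target TCP point -> shift in tool axes (mm) from now"
    s=status.get_state(); r,pi,y=s['ee_rot']
    from scipy.spatial.transform import Rotation as R
    return (R.from_euler('xyz',[r,pi,y]).as_matrix().T@(np.array(p)-s['eef_pos'])*1000).round(1), s
E
python3 - <<'E'
from h import *
f=dict(np.load('pics/top0.npz')); im=f['color']
g=im[85:268,66:440].astype(float); med=np.median(g.reshape(-1,3),0); print(med)
m=(np.abs(im-med).sum(2)>45).astype(np.uint8); m[:84]=0;m[270+6:]=0;m[:,:66]=0;m[:,440:]=0
m[270:,:]*=(im[270:,:].min(2)>120)
n,l,st,c=cv2.connectedComponentsWithStats(m)
hh=dict(bezel=(111,150,.007),tray=(176,140,.007),wide=(117,211,.012),bal=(192,212,.009),dA=(252,143,.004),dB=(237,247,.004),dC=(283,246,.004),dD=(164,260,.004),mov=(259,201,.013),cap=(331,200,.015),nar=(398,196,.018),oil=(321,137,.012),loupe=(389,135,.015))
for i in range(1,n):
    if st[i,4]<60: continue
    x,y,w,h=st[i,:4]; u,v=x+w/2-.5,y+h/2-.5
    k=min(hh,key=lambda k:np.hypot(hh[k][0]-u,hh[k][1]-v)); z=hh[k][2]
    p=ray(f,u,v,z); a=ray(f,x-.5,v,z); b=ray(f,x+w-.5,v,z)
    print(k,(u,v),p.round(3),'w %.0f mm'%(1e3*np.linalg.norm(a-b)),'r %.3f'%np.hypot(*p[:2]),st[i,:4])
cv2.imwrite('pics/dial_crop.png',cv2.resize(im[110:280,140:330,::-1],None,fx=4,fy=3.5))
E
```

```text
[ 87. 105.  97.]
bezel (np.float64(123.0), np.float64(179.5)) [0.523 0.281 0.007] w 248 mm r 0.594 [ 66  84 115 192]
tray (np.float64(176.5), np.float64(139.5)) [0.61  0.166 0.007] w 66 mm r 0.632 [162 124  30  32]
loupe (np.float64(389.5), np.float64(136.5)) [ 0.607 -0.3    0.015] w 53 mm r 0.677 [378 127  24  20]
dA (np.float64(251.0), np.float64(142.5)) [0.601 0.003 0.004] w 68 mm r 0.601 [236 128  31  30]
oil (np.float64(322.0), np.float64(138.0)) [ 0.607 -0.153  0.012] w 46 mm r 0.626 [312 128  21  21]
nar (np.float64(399.5), np.float64(197.5)) [ 0.473 -0.313  0.018] w 82 mm r 0.567 [381 181  38  34]
mov (np.float64(261.0), np.float64(201.0)) [ 0.471 -0.017  0.013] w 75 mm r 0.471 [244 186  35  31]
cap (np.float64(332.0), np.float64(200.5)) [ 0.469 -0.169  0.015] w 67 mm r 0.499 [317 187  31  28]
bal (np.float64(192.5), np.float64(211.5)) [0.451 0.131 0.009] w 47 mm r 0.470 [182 203  22  18]
dB (np.float64(236.5), np.float64(246.5)) [0.375 0.037 0.004] w 68 mm r 0.377 [221 231  32  32]
dC (np.float64(282.5), np.float64(246.5)) [ 0.373 -0.061  0.004] w 69 mm r 0.378 [267 231  32  32]
```

View pics/dial_crop.png

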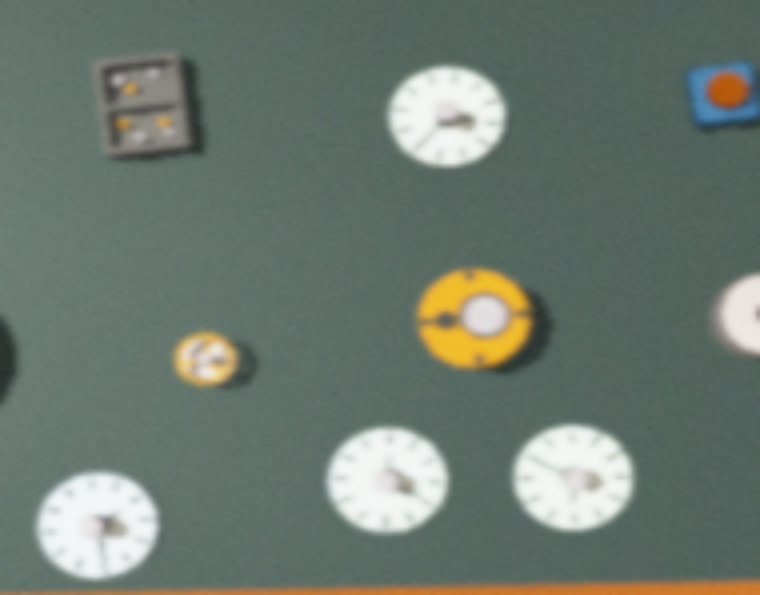

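Dial A at (252,143) lies at a reach of 0.60 m, against about 0.38 m for the other three, so it is the right one; the crop shows a plain dial with its boss. Now I'll sweep with the wrist camera for finer positions.

```bash
python3 -m jog '[[1,[-340,294,0],0.352],[1,[-340,294,0],0.352],[1,[-340,294,0],0.352],[1,[-340,294,0],0.352],[1,[-340,294,0],0.352],[1,[-340,294,0],0.352],[1,[-340,294,0],0.352],[1,[-340,294,0],0.352],[1,[-340,294,0],0.352],[1,[-340,294,0],0.352],[1,[-340,294,0],0.352],[1,[-340,294,0],0.352]]' 20
python3 - <<'E'
from h import *
f=optics.grab_frame('wrist'); np.savez('pics/w1.npz',**f); cv2.imwrite('pics/w1.png',f['color'][:,:,::-1])
print(status.get_state()['t'],f['cam_to_world'].round(3).tolist())
E
```

```text
t: 1.65
eef_pos: [0.45, -0.2413, 0.2062]
ee_rot: [3.142, -0.0, 3.14]
force: [-0.9, 0.2, 0.0]
width: 0.0878
gripper_force: 0.0
1.7 [[0.001, 0.97, 0.245, 0.384], [1.0, -0.001, 0.0, -0.24], [0.0, 0.245, -0.97, 0.384], [0.0, 0.0, 0.0, 1.0]]
```

View pics/w1.png

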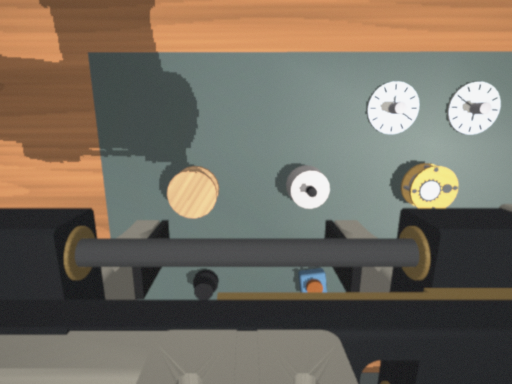

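The wrist view shows the narrow stand top at (193,195), the cap top at (310,189) with its knob at (311,191), and the movement's top plate at (434,187). I'll measure these along with the top view.

```bash
cat >> h.py <<'E'
def face(f,uv,z,half=40,tol=60,seed=None):
    "flood-like top face: pixels near in colour to seed; circle centre from hull, mm diameters"
    im=cv2.GaussianBlur(f['color'],(3,3),0).astype(float); s=seed if seed is not None else np.median(im[uv[1]-2:uv[1]+3,uv[0]-2:uv[0]+3].reshape(-1,3),0)
    m=(np.abs(im-s).sum(2)<tol).astype(np.uint8); k=np.zeros_like(m); k[max(0,uv[1]-half):uv[1]+half,max(0,uv[0]-half):uv[0]+half]=1
    m=cv2.morphologyEx(m*k,cv2.MORPH_OPEN,np.ones((3,3)))
    n,l,st,c=cv2.connectedComponentsWithStats(m); i=1+np.argmax(st[1:,4])
    pts=cv2.convexHull(np.argwhere(l==i)[:,::-1].astype(np.int32)).reshape(-1,2)
    P=np.array([ray(f,u,v,z)[:2] for u,v in pts])*1000
    (c,d,a)=cv2.fitEllipse(P.astype(np.float32)); (c2,r2)=cv2.minEnclosingCircle(P.astype(np.float32))
    return np.round(c,1),np.round(d,1),np.round(c2,1),round(2*r2,1)
E
python3 - <<'E'
from h import *
w=dict(np.load('pics/w1.npz')); t=dict(np.load('pics/top0.npz'))
for n,f,uv,z in [('nar w',w,(193,195),.036),('nar t',t,(400,195),.036),('cap w',w,(300,200),.030),('cap t',t,(326,204),.030),('mov w',w,(447,187),.026),('mov t',t,(252,195),.026),('dA t',t,(245,136),.004),('wide t',t,(116,211),.024),('bez t',t,(99,158),.014)]:
    s=f['color'][uv[1],uv[0]]
    try: print(n,s,*face(f,uv,z,30,90),*face(f,uv,z,30,130)[:2])
    except Exception as e: print(n,e)
print(ray(w,311,191,.044),ray(t,192.5,211.5,.018))
E
```

```text
nar w [236 204 152] [ 474.5 -304.8] [57.3 62.4] [ 473.4 -304. ] 63.9 [ 473.6 -304.2] [58.7 65.7]
nar t [225 168  96] [ 476.  -306.3] [56.7 63.3] [ 476.9 -304.8] 63.9 [ 475.  -303.6] [59.9 69.7]
cap w [244 242 241] [ 470.4 -162.2] [46.  46.5] [ 470.3 -162.2] 46.6 [ 470.4 -162.2] [46.8 47.3]
cap t [237 232 227] [ 470.4 -163.9] [43.1 43.7] [ 470.8 -164.1] 44.2 [ 470.7 -163.5] [44.7 45.1]
mov w [125 128 128] [454.5  12.2] [ 66.7 109.1] [462.8   6.6] 103.9 [454.8  12.1] [ 67.  108.5]
mov t [240 188  41] [461.5 -10. ] [34.8 51.2] [464.6  -9.8] 51.7 [461.3 -10.3] [37.2 53.1]
dA t [239 244 240] [600.3   2. ] [57.4 58.9] [600.2   1.9] 59.1 [600.5   2. ] [59.3 60. ]
wide t [234 181 101] [455.8 291.2] [81.3 82.6] [455.5 290.6] 83.3 [455.9 291.4] [83.6 85. ]
bez t [234 194  58] [588.3 309.6] [62.2 63.4] [588.2 309.7] 64.1 [588.5 309.7] [64.4 65.1]
[ 0.46883726 -0.16396464  0.044     ] [0.45063394 0.12926475 0.018     ]
```

```bash
python3 -m jog '[[1,[90,480,0],0],[1,[90,480,0],0],[1,[90,480,0],0],[1,[90,480,0],0],[1,[90,480,0],0],[1,[90,480,0],0],[1,[90,480,0],0],[1,[90,480,0],0],[1,[20,480,0],0],[1,[20,480,0],0],[1,[20,480,0],0],[1,[20,480,0],0],[1,[20,480,0],0]]'
python3 - <<'E'
from h import *
f=optics.grab_frame('wrist'); np.savez('pics/w2.npz',**f); cv2.imwrite('pics/w2.png',f['color'][:,:,::-1])
E
```

```text
t: 3.32
eef_pos: [0.4302, 0.239, 0.2067]
ee_rot: [3.141, 0.001, 3.141]
force: [-0.4, 0.1, 0.6]
width: 0.0874
gripper_force: 0.0
```

View pics/w2.png

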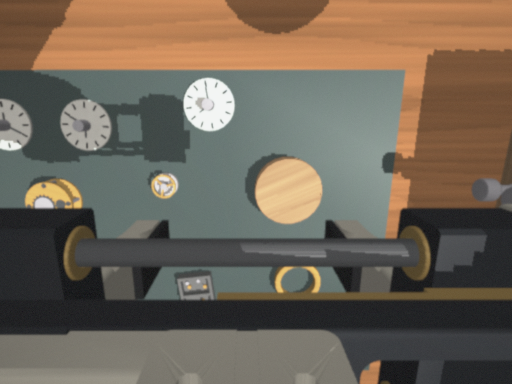

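Here the wide stand top is at (289,190), the balance at (165,185) and the bezel at (298,280); the movement is at (54,198), partly hidden.

```bash
python3 - <<'E'
from h import *
w=dict(np.load('pics/w1.npz'));w2=dict(np.load('pics/w2.npz')); t=dict(np.load('pics/top0.npz'))
print('wide w2',*face(w2,(289,190),.024,45,70),*face(w2,(289,190),.024,45,100))
for tol in(40,60): print('nar',face(w,(193,195),.036,30,tol),face(t,(402,195),.036,30,tol))
def yel(f,uv,half,z,vmin):
    hsv=cv2.cvtColor(f['color'],cv2.COLOR_RGB2HSV); m=cv2.inRange(hsv,(15,90,vmin),(35,255,255)); k=np.zeros_like(m); k[uv[1]-half:uv[1]+half,max(0,uv[0]-half):uv[0]+half]=1
    p=cv2.convexHull(np.argwhere(m*k>0)[:,::-1].astype(np.int32)).reshape(-1,2)
    P=np.array([ray(f,*q,z)[:2] for q in p],np.float32)*1000; return cv2.fitEllipse(P)[:2],cv2.minEnclosingCircle(P)
for v in(120,180,210):
    print(v,'mov',yel(w,(434,187),32,.026,v),yel(t,(259,201),22,.026,v)); print('bal',yel(w2,(165,185),18,.018,v),yel(t,(192,212),14,.018,v))
cv2.imwrite('pics/c.png',cv2.resize(np.hstack([w['color'][150:225,395:470],w['color'][160:235,155:230]])[:,:,::-1],None,fx=5,fy=5,interpolation=0))
E
```

```text
wide w2 [455.4 293.2] [81.1 82. ] [455.6 293.4] 82.5 [455.4 293.4] [82.2 83.2] [455.4 293.5] 83.5
nar (array([ 475.1, -305.6]), array([56.9, 57.5]), array([ 475.3, -305.6]), 58.0) (array([ 475.6, -307.7]), array([54.8, 55.6]), array([ 475.6, -307.5]), 56.0)
nar (array([ 475.3, -305.6]), array([57.1, 58.2]), array([ 475. , -305.1]), 59.2) (array([ 475.7, -307.6]), array([56.3, 56.8]), array([ 475.8, -307.4]), 57.6)
120 mov (((468.7192077636719, -14.034865379333496), (58.854984283447266, 71.71829223632812)), ((469.2442321777344, -14.530205726623535), 35.5311164855957)) (((471.10162353515625, -10.10218620300293), (60.70902633666992, 61.25896453857422)), ((470.95263671875, -10.183877944946289), 30.976045608520508))
bal (((449.3777160644531, 135.4894256591797), (29.99643325805664, 31.17749786376953)), ((449.38934326171875, 135.57785034179688), 15.681408882141113)) (((449.30462646484375, 132.78904724121094), (31.392324447631836, 33.16499328613281)), ((449.46875, 132.83389282226562), 16.50518226623535))
180 mov (((471.1073303222656, -8.686088562011719), (57.3409538269043, 61.31655502319336)
[... 408 characters left out ...]
.5347957611084, 31.251054763793945)), ((449.15850830078125, 133.19483947753906), 15.749187469482422))
210 mov (((470.9111633300781, -8.346266746520996), (56.6637077331543, 60.88066864013672)), ((469.52789306640625, -8.877973556518555), 30.684480667114258)) (((471.3130798339844, -9.833499908447266), (55.5161247253418, 56.32434844970703)), ((471.0557861328125, -9.954536437988281), 28.518047332763672))
bal (((449.33331298828125, 135.93028259277344), (28.978025436401367, 29.507516860961914)), ((449.3211364746094, 135.94911193847656), 14.837600708007812)) (((449.4391784667969, 132.5255889892578), (26.16068458557129, 28.6517333984375)), ((449.6293640136719, 132.45057678222656), 14.29588508605957))
```

View pics/c.png

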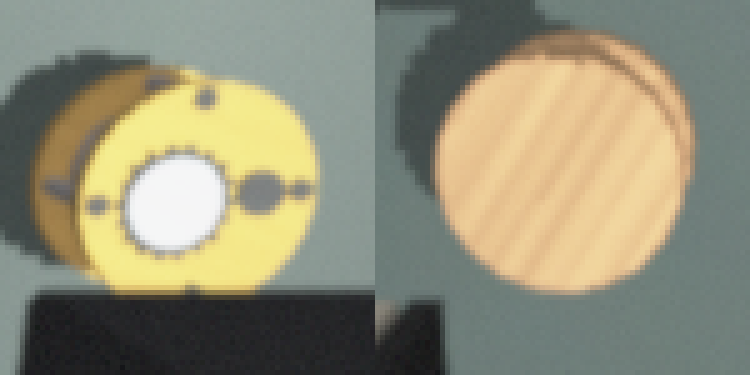

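Measurements agree to about 2 mm between the cameras, and the sizes match. Now pick the movement at (471,-9).

```bash
python3 -m jog '[[1,[-41,-248,0],0],[1,[-41,-248,0],0],[1,[-41,-248,0],0],[1,[-41,-248,20],0],[1,[-41,-248,80],0],[1,[-41,-248,120],0],[1,[-41,-248,150],0],[1,[-41,-248,175],0],[1,[-41,-248,189],0],[1,[-41,-248,189],0],[1,[-41,-248,189],0],[-0.2,[-41,-248,189],0],[-0.2,[-41,-248,189],0],[-0.2,[-41,-248,189],0],[-0.2,[-41,-248,189],0]]' 25
```

```text
t: 5.25
eef_pos: [0.4715, -0.0085, 0.0174]
ee_rot: [3.142, 0.0, 3.141]
force: [0.8, 0.6, -0.2]
width: 0.0534
gripper_force: 0.0
```

```bash
python3 -m jog '[[-0.2,[0,0,0],0],[-0.2,[0,0,0],0]]'
python3 - <<'E'
from h import *
for n in('wrist','scene'):
    f=optics.grab_frame(n); np.savez('pics/%s3.npz'%n,**f); im=f['color']
    if n=='scene': u,v=proj(f,(.471,-.009,.03)).astype(int); c=im[v-70:v+70,u-90:u+90]; c=cv2.resize(c,None,fx=2.2,fy=2.2); 
    else: w=im
cv2.imwrite('pics/p3.png',np.hstack([cv2.resize(w,(400,300)),cv2.resize(c,(386,300))])[:,:,::-1])
E
```

```text
t: 5.5
eef_pos: [0.4715, -0.0085, 0.0172]
ee_rot: [-3.142, -0.0, 3.141]
force: [-0.4, -0.4, 0.7]
width: 0.0368
gripper_force: 0.0
```

View pics/p3.png

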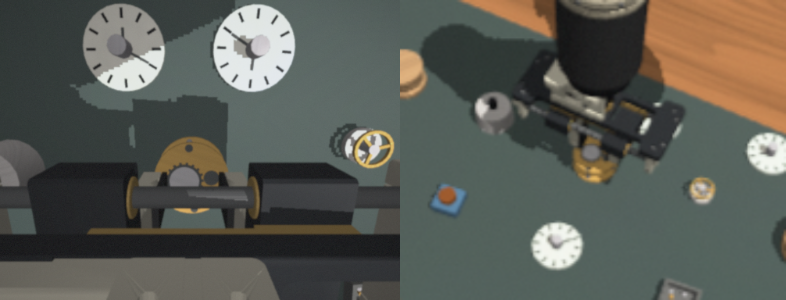

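```bash
python3 - <<'E'
from h import *
f=dict(np.load('pics/wrist3.npz')); print(f['cam_to_world'].round(3)[:3,3])
for z in(.026,): print(ray(f,244,224,z), ray(f,244,176,z),ray(f,244,272,z))
print('tcp px',proj(f,(.4715,-.0085,.0174)),'fingertips',proj(f,(.4715,-.0085+.0185,.003)),proj(f,(.4715,-.0085-.0185,.003)))
print('drum edge px',[proj(f,(.471+a,-.009+b,.026)).round() for a,b in((.029,0),(-.029,0),(0,.029),(0,-.029))])
im=cv2.resize(f['color'][150:300,150:350,::-1],None,fx=4,fy=4,interpolation=2); cv2.imwrite('pics/p4.png',im)
print(status.get_state())
E
```

```text
[ 0.405 -0.007  0.195]
[ 0.46790771 -0.0084403   0.026     ] [ 0.43854107 -0.00839893  0.026     ] [ 0.49983446 -0.00848529  0.026     ]
tcp px [244.0219063  224.59795025] fingertips [271.44943102 217.14547364] [216.92645671 217.11617362]
drum edge px [array([243., 272.]), array([243., 182.]), array([291., 229.]), array([195., 229.])]
{'t': 5.6, 'q': array([ 4.00831596e-01,  2.46892897e-01, -6.65130052e-01,  1.09430908e-05,
       -6.58831366e-01, -1.97185878e+00]), 'qd': array([ 0.00096433, -0.00203141,  0.00101305, -0.00217505, -0.00031459,
       -0.00054488]), 'joint_efforts': array([ 1.30905857e-03, -3.91344452e+01,  1.89918834e+01,  4.50670615e+00,
       -8.85186112e-02, -9.78943331e-05]), 'eef_pos': array([ 0.47148854, -0.00850983,  0.01722886]), 'ee_rot': array([-3.14156385e+00, -5.07725049e-05,  3.14137045e+00]), 'force': array([-0.27577383, -0.20561651, -0.01439672]), 'moment': array([ 0.0109946 , -0.02377247,  0.02581186]), 'gripper_force': 0.0, 'width': 0.03517506308633115}
```

View pics/p4.png

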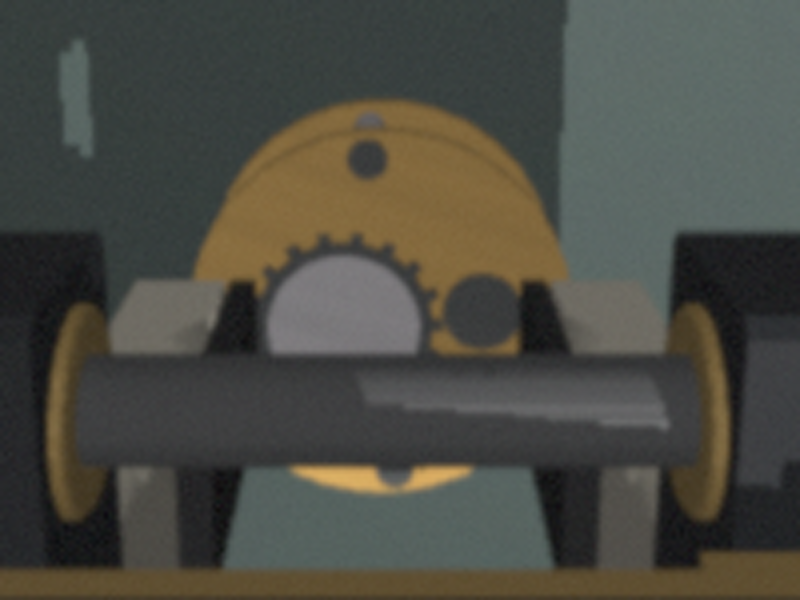

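The pads closed to 35 mm, less than the drum's 58 mm, with no force, so they seem to be above the drum. I'll check the fingertip height from the scene camera.

```bash
python3 - <<'E'
from h import *
f=dict(np.load('pics/scene3.npz'))
im=f['color']; u,v=proj(f,(.4715,-.0085,.03)).astype(int); print(u,v)
u0,v0=u-50,v-45
for y in(.009,-.026):
  for z in(.003,.03,.045): print(y,z,(proj(f,(.4715,y,z))-(u0,v0))*8)
cv2.imwrite('pics/p5.png',cv2.resize(im[v0:v0+75,u0:u0+100,::-1],None,fx=8,fy=8,interpolation=2))
E
```

```text
257 183
0.009 0.003 [450.55176343 423.32724739]
0.009 0.03 [452.88496069 384.35375035]
0.009 0.045 [454.22876031 361.90705391]
-0.026 0.003 [362.96752506 384.32797372]
-0.026 0.03 [363.25853967 344.74959064]
-0.026 0.045 [363.42610312 321.96073242]
```

View pics/p5.png

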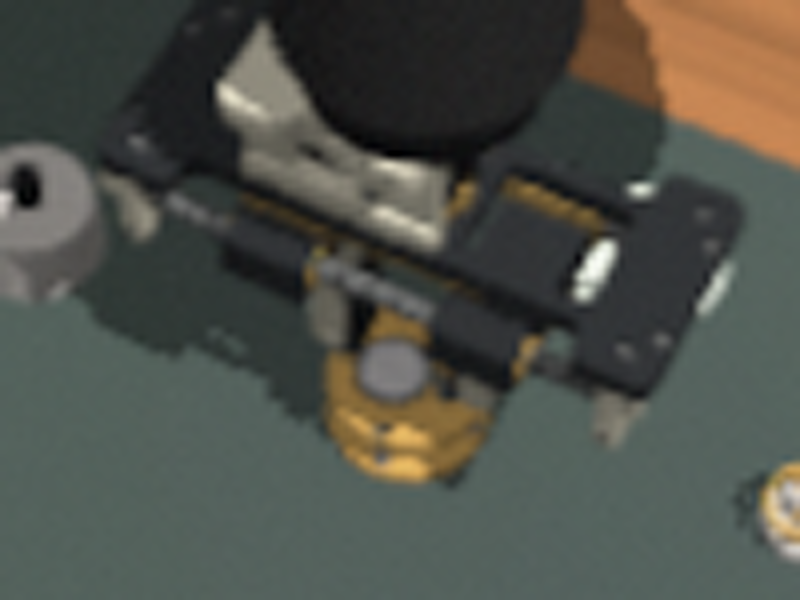

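Both views put the fingertips at z of about 0.03, above the drum top. So in effect they lie about 14 mm behind the TCP rather than ahead of it. Going 20 mm lower is therefore safe; I'll open, descend and close.

```bash
python3 -m jog '[[1,[0,0,-10],0],[1,[0,0,-10],0],[1,[0,0,-10],0],[1,[0,0,-10],0],[1,[0,0,-5],0],[1,[0,0,5],0],[1,[0,0,12],0],[1,[0,0,17],0],[1,[0,0,20],0],[1,[0,0,20],0]]' 25; python3 -m jog '[[0,[0,0,0],0],[0,[0,0,0],0],[0,[0,0,0],0],[0,[0,0,0],0],[0,[0,0,0],0]]'
```

```text
t: 6.85
eef_pos: [0.4714, -0.0085, -0.0029]
ee_rot: [-3.141, -0.0, 3.141]
force: [0.6, -0.2, 0.7]
width: 0.0879
gripper_force: 0.0
t: 7.48
eef_pos: [0.4715, -0.0085, -0.0026]
ee_rot: [3.142, 0.0, 3.141]
force: [-0.7, -0.1, 2.0]
width: 0.0563
gripper_force: 25.0
```

Gripped (56 mm, 25 N). Now lift, carry over the wide stand and lower to just above it.

```bash
python3 -m jog '[[0,[0,0,-30],0],[0,[0,0,-80],0],[0,[0,0,-90],0],[0,[5,50,-90],0],[0,[16,110,-90],0],[0,[16,170,-90],0],[0,[16,230,-90],0],[0,[16,280,-90],0],[0,[16,301,-90],0],[0,[16,301,-90],0],[0,[16,301,-90],0],[0,[16,301,-70],0],[0,[16,301,-50],0],[0,[16,301,-38],0],[0,[16,301,-30],0],[0,[16,301,-27],0],[0,[16,301,-25],0],[0,[16,301,-24.5],0],[0,[16,301,-24],0],[0,[16,301,-24],0]]'
```

```text
t: 9.98
eef_pos: [0.4556, 0.2927, 0.0214]
ee_rot: [3.141, 0.0, 3.142]
force: [-0.9, 1.1, -2.1]
width: 0.0569
gripper_force: 25.0
```

```bash
python3 -m jog '[[0,[0,0,1],0],[0,[0,0,1],0],[0.6,[0,0,1],0],[1,[0,0,1],0],[1,[0,0,1],0],[1,[0,0,1],0],[1,[0,0,-10],0],[1,[0,0,-30],0],[1,[0,0,-90],0],[1,[25,-50,-150],0],[1,[25,-70,-185],0],[1,[25,-70,-185],0],[1,[25,-70,-185],0],[1,[25,-70,-185],0]]'
python3 - <<'E'
from h import *
f=optics.grab_frame('wrist'); np.savez('pics/w6.npz',**f); im=f['color']
u,v=proj(f,(.4555,.2927,.05)).astype(int); print(u,v,status.get_state()['eef_pos'])
hsv=cv2.cvtColor(im,cv2.COLOR_RGB2HSV)
c=im[v-75:v+75,u-100:u+100]; cv2.imwrite('pics/p6.png',cv2.resize(c[:,:,::-1],None,fx=4,fy=4,interpolation=2))
print(hsv[v,u-10],hsv[v+5,u+12])
E
```

```text
t: 11.72
eef_pos: [0.4302, 0.2224, 0.2054]
ee_rot: [-3.14, -0.001, 3.142]
force: [0.4, -0.4, -1.1]
width: 0.0874
gripper_force: 0.0
305 198 [0.4301809  0.2224598  0.20518145]
[150   2 228] [ 22 127 239]
```

View pics/p6.png

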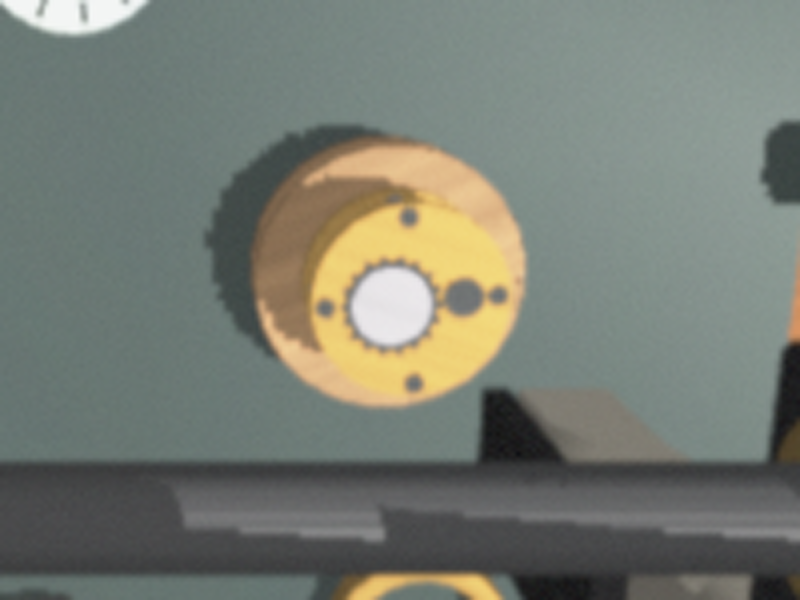

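```bash
python3 - <<'E'
from h import *
f=dict(np.load('pics/w6.npz')); g=lambda X,Y:(205+(X+.5)/4-.5,123+(Y+.5)/4-.5)
for X,Y,z in((411.5,298,.05),(308,298,.05),(515,298,.05),(389,272,.024),(252,272,.024),(526,272,.024)): print((ray(f,*g(X,Y),z)*1e3).round(1))
print(tool((.6005,.003,.1))[0])
E
```

```text
[454.3 294.4  50. ]
[454.3 264.5  50. ]
[454.2 324.3  50. ]
[453.  292.5  24. ]
[453. 250.  24.]
[452.9 334.9  24. ]
[-170.5 -219.3  105.3]
```

Movement top centre reads (454.3,294.4) against the stand's (453,292.5..293), so it is centred within about 1.5 mm. The wrist camera reads y about 1.7 mm high, since I placed it at 292.7. Next, the dial.

```bash
python3 -m jog '[[1,[-140,-220,0],0],[1,[-140,-220,0],0],[1,[-140,-220,0],0],[1,[-140,-220,0],0],[1,[-140,-220,0],0],[1,[-140,-220,0],0],[1,[-140,-220,0],0],[1,[-140,-220,0],0],[1,[-140,-220,0],0]]'
python3 - <<'E'
from h import *
f=optics.grab_frame('wrist'); np.savez('pics/w7.npz',**f); u,v=proj(f,(.6,.003,.004)).astype(int); print(u,v)
for s in ((-9,-9),(9,-9)): print(face(f,(u+s[0],v+s[1]),.004,40,90))
print(status.get_state()['eef_pos'])
E
```

```text
t: 12.9
eef_pos: [0.5703, 0.0034, 0.2066]
ee_rot: [3.141, 0.001, -3.14]
force: [0.1, 0.6, 0.1]
width: 0.0874
gripper_force: 0.0
244 191
(array([600.3,   4.2]), array([60.5, 60.8]), array([600.3,   4.2]), 61.1)
(array([600.4,   4.2]), array([61.9, 62.4]), array([600.3,   4.3]), 62.6)
[0.57032804 0.00327404 0.20660163]
```

```bash
python3 -m jog '[[1,[-30,-1,60],0],[1,[-30,-1,120],0],[0.3,[-30,-1,165],0],[0.3,[-30,-1,190],0],[0.3,[-30,-1,203],0],[0.3,[-30,-1,211],0],[0.3,[-30,-1,211],0],[0.3,[-30,-1,211],0]]' 20; python3 -m jog '[[-0.9,[0,0,0],0],[-0.9,[0,0,0],0],[-0.9,[0,0,0],0],[-0.9,[0,0,0],0],[-0.9,[0,0,0],0],[-0.9,[0,0,0],0],[-0.9,[0,0,0],0]]'
```

```text
t: 13.95
eef_pos: [0.6013, 0.0017, -0.0036]
ee_rot: [3.141, 0.002, 3.142]
force: [1.6, -0.7, 0.2]
width: 0.0571
gripper_force: 0.0
t: 14.82
eef_pos: [0.6005, 0.0015, -0.0048]
ee_rot: [-3.142, -0.0, 3.141]
force: [-0.3, -0.7, 0.4]
width: 0.0131
gripper_force: 20.0
```

```bash
python3 -m jog '[[-0.9,[0,0,-50],0],[-0.9,[0,0,-110],0],[-0.9,[25,50,-110],0],[-0.9,[50,100,-110],0],[-0.9,[75,150,-110],0],[-0.9,[100,200,-110],0],[-0.9,[125,250,-110],0],[-0.9,[140,280,-110],0],[-0.9,[145,291,-110],0],[-0.9,[145,291,-110],0],[-0.9,[145,291,-110],0],[-0.9,[145,291,-90],0],[-0.9,[145,291,-70],0],[-0.9,[145,291,-60],0],[-0.9,[145,291,-55],0],[-0.9,[145,291,-52],0],[-0.9,[145,291,-51],0],[-0.9,[145,291,-50.5],0],[-0.9,[145,291,-50.5],0]]'
```

```text
t: 17.2
eef_pos: [0.4556, 0.2927, 0.046]
ee_rot: [3.141, 0.0, 3.141]
force: [-0.7, -0.3, -1.1]
width: 0.0124
gripper_force: 20.0
```

```bash
python3 -m jog '[[-0.9,[0,0,0.8],0],[-0.9,[0,0,0.8],0],[-0.6,[0,0,0.8],0],[-0.3,[0,0,0.8],0],[0,[0,0,0.8],0],[0,[0,0,0.8],0],[0.3,[0,0,-15],0],[1,[0,0,-40],0],[1,[0,0,-100],0],[1,[25,-50,-150],0],[1,[25,-70,-160],0],[1,[25,-70,-160],0],[1,[25,-70,-160],0],[1,[25,-70,-160],0]]'
python3 - <<'E'
from h import *
f=optics.grab_frame('wrist'); np.savez('pics/w8.npz',**f); im=f['color']
u,v=proj(f,(.4555,.2945,.054)).astype(int); print(u,v,status.get_state()['eef_pos'])
print(face(f,(u-15,v-12),.054,40,110),face(f,(u-15,v-12),.054,40,80))
c=im[v-75:v+75,u-100:u+100]; cv2.imwrite('pics/p8.png',cv2.resize(c[:,:,::-1],None,fx=4,fy=4,interpolation=2))
E
```

```text
t: 18.95
eef_pos: [0.4304, 0.2228, 0.2053]
ee_rot: [-3.141, -0.001, -3.142]
force: [0.4, -0.3, -0.1]
width: 0.088
gripper_force: 0.0
307 198 [0.4304202  0.22278295 0.20513007]
(array([455.3, 294.4]), array([62. , 64.9]), array([455.3, 294.1]), 65.4) (array([455.3, 294.4]), array([61.3, 63.6]), array([455.4, 294.3]), 63.9)
```

View pics/p8.png

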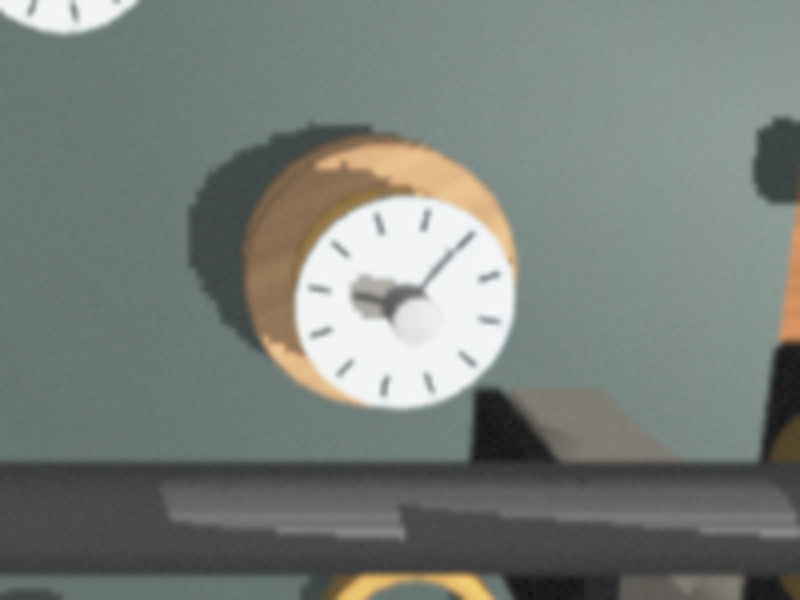

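The dial lies flat on the movement with its boss up, centre (455.3,294.4) in wrist terms as intended. Next, the bezel.

```bash
python3 -m jog '[[1,[-128,85,0],0],[1,[-128,85,0],0],[1,[-128,85,0],0],[1,[-128,85,0],0],[1,[-128,85,0],0],[1,[-128,85,0],0],[1,[-128,85,0],0]]'
python3 - <<'E'
from h import *
f=optics.grab_frame('wrist'); np.savez('pics/w9.npz',**f)
hsv=cv2.cvtColor(f['color'],cv2.COLOR_RGB2HSV); u,v=proj(f,(.5883,.311,.014)).astype(int)
for vm in (140,180):
    m=cv2.inRange(hsv,(15,90,vm),(35,255,255)); k=np.zeros_like(m); k[v-34:v+34,u-34:u+34]=1
    p=cv2.convexHull(np.argwhere(m*k>0)[:,::-1].astype(np.int32)).reshape(-1,2)
    P=np.array([ray(f,*q,.014)[:2] for q in p],np.float32)*1000; print(cv2.fitEllipse(P)[:2],cv2.minEnclosingCircle(P))
print(status.get_state()['eef_pos'])
E
```

```text
t: 19.88
eef_pos: [0.5581, 0.3073, 0.2065]
ee_rot: [3.141, 0.001, -3.142]
force: [-0.8, -1.0, -0.6]
width: 0.0875
gripper_force: 0.0
((587.7777099609375, 311.5125427246094), (63.30647277832031, 63.72279739379883)) ((587.6995239257812, 311.5078125), 32.12919235229492)
((588.146728515625, 311.7160949707031), (62.76401901245117, 63.01142883300781)) ((588.13671875, 311.7324523925781), 31.716283798217773)
[0.55822558 0.30736007 0.20648268]
```

```bash
python3 -m jog '[[1,[-30,2.5,60],0],[1,[-30,2.5,120],0],[1,[-30,2.5,165],0],[1,[-30,2.5,190],0],[1,[-30,2.5,205],0],[1,[-30,2.5,212],0],[1,[-30,2.5,214],0],[1,[-30,2.5,216],0],[1,[-30,2.5,216],0],[0.1,[-30,2.5,216],0],[0.1,[-30,2.5,216],0],[0.1,[-30,2.5,216],0],[0.1,[-30,2.5,216],0],[0.1,[-30,2.5,216],0]]' 20
```

```text
t: 21.68
eef_pos: [0.5886, 0.31, -0.0101]
ee_rot: [-3.142, 0.0, 3.141]
force: [-0.7, -0.4, 1.9]
width: 0.0629
gripper_force: 20.0
```

```bash
python3 -m jog '[[0.1,[0,0,-50],0],[0.1,[0,0,-110],0],[0.1,[0,0,-110],0],[0.1,[45,-6,-110],0],[0.1,[95,-12,-110],0],[0.1,[125,-17,-110],0],[0.1,[133,-17.3,-110],0],[0.1,[133,-17.3,-110],0],[0.1,[133,-17.3,-110],0],[0.1,[133,-17.3,-90],0],[0.1,[133,-17.3,-72],0],[0.1,[133,-17.3,-62],0],[0.1,[133,-17.3,-58],0],[0.1,[133,-17.3,-56],0],[0.1,[133,-17.3,-55],0],[0.1,[133,-17.3,-54.5],0],[0.1,[133,-17.3,-54.5],0]]'
```

```text
t: 23.8
eef_pos: [0.4556, 0.2929, 0.0446]
ee_rot: [3.141, 0.0, 3.142]
force: [-0.7, 0.9, -2.1]
width: 0.0631
gripper_force: 20.0
```

```bash
python3 -m jog '[[0.1,[0,0,0.6],0],[0.1,[0,0,0.6],0],[0.6,[0,0,0.6],0],[1,[0,0,0.6],0],[1,[0,0,0.6],0],[1,[0,0,0.6],0],[1,[0,0,-10],0],[1,[0,0,-30],0],[1,[0,0,-90],0],[1,[25,-50,-150],0],[1,[25,-70,-160],0],[1,[25,-70,-160],0],[1,[25,-70,-160],0],[1,[25,-70,-160],0]]'
python3 - <<'E'
from h import *
f=optics.grab_frame('wrist'); np.savez('pics/w10.npz',**f); im=f['color']
u,v=proj(f,(.4555,.2945,.068)).astype(int); print(u,v,status.get_state()['eef_pos'])
hsv=cv2.cvtColor(im,cv2.COLOR_RGB2HSV)
m=cv2.inRange(hsv,(20,110,170),(35,255,255)); k=np.zeros_like(m); k[v-38:v+38,u-38:u+38]=1
p=cv2.convexHull(np.argwhere(m*k>0)[:,::-1].astype(np.int32)).reshape(-1,2)
P=np.array([ray(f,*q,.068)[:2] for q in p],np.float32)*1000; print(cv2.fitEllipse(P)[:2],cv2.minEnclosingCircle(P))
c=im[v-75:v+75,u-100:u+100]; cv2.imwrite('pics/p10.png',cv2.resize(c[:,:,::-1],None,fx=4,fy=4,interpolation=2))
E
```

```text
t: 25.55
eef_pos: [0.4304, 0.2229, 0.2035]
ee_rot: [-3.141, -0.001, 3.142]
force: [0.6, -0.3, 0.1]
width: 0.0877
gripper_force: 0.0
310 202 [0.43037784 0.22294702 0.2033814 ]
((455.13592529296875, 294.6642761230469), (60.61794662475586, 61.395023345947266)) ((455.42962646484375, 294.8670654296875), 30.885719299316406)
```

View pics/p10.png

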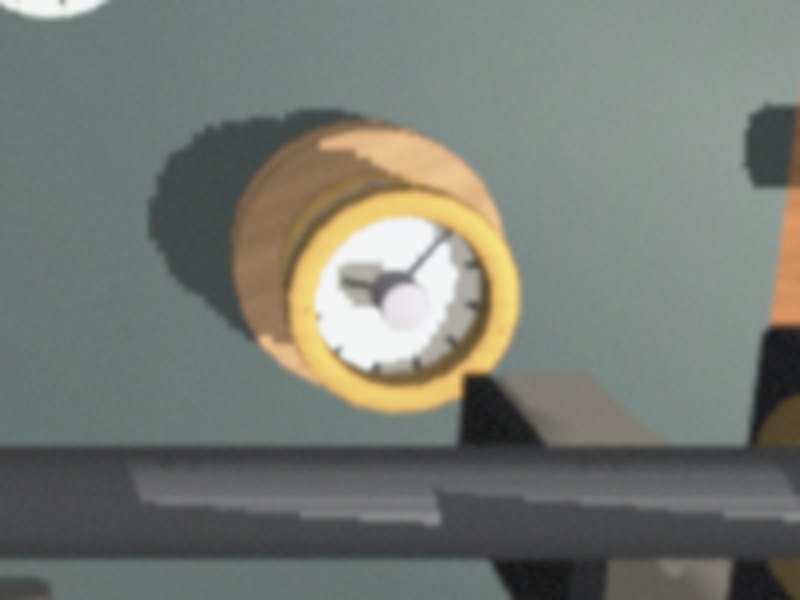

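The bezel sits flat and concentric around the boss at (455.2,294.7) in wrist terms. Next, the balance.

```bash
python3 -m jog '[[1,[-19,-50,0],0],[1,[-19,-89.5,0],0],[0.4,[-19,-89.5,50],0],[0.4,[-19,-89.5,110],0],[0.4,[-19,-89.5,155],0],[0.4,[-19,-89.5,185],0],[0.4,[-19,-89.5,202],0],[0.4,[-19,-89.5,210],0],[0.4,[-19,-89.5,213],0],[0.4,[-19,-89.5,213],0],[0.4,[-19,-89.5,213],0],[-0.6,[-19,-89.5,213],0],[-0.6,[-19,-89.5,213],0],[-0.6,[-19,-89.5,213],0],[-0.6,[-19,-89.5,213],0],[-0.6,[-19,-89.5,213],0],[-0.6,[-19,-89.5,213],0],[-0.6,[-19,-89.5,213],0]]' 15
```

```text
t: 27.85
eef_pos: [0.4496, 0.1333, -0.0087]
ee_rot: [3.142, 0.0, 3.141]
force: [-0.6, 0.3, 1.6]
width: 0.0289
gripper_force: 15.0
```

```bash
python3 -m jog '[[-0.6,[0,0,-50],0],[-0.6,[0,0,-110],0],[-0.6,[-5,-55,-110],0],[-0.6,[-10,-115,-110],0],[-0.6,[-15,-175,-110],0],[-0.6,[-20,-235,-110],0],[-0.6,[-26,-295,-110],0],[-0.6,[-26,-355,-110],0],[-0.6,[-26,-410,-110],0],[-0.6,[-26,-435,-110],0],[-0.6,[-26,-440.7,-110],0],[-0.6,[-26,-440.7,-110],0],[-0.6,[-26,-440.7,-80],0],[-0.6,[-26,-440.7,-55],0],[-0.6,[-26,-440.7,-44],0],[-0.6,[-26,-440.7,-39],0],[-0.6,[-26,-440.7,-37.5],0],[-0.6,[-26,-440.7,-36.5],0],[-0.6,[-26,-440.7,-36.5],0]]'
```

```text
t: 30.22
eef_pos: [0.4757, -0.3076, 0.0283]
ee_rot: [-3.141, 0.001, 3.141]
force: [0.8, 0.5, -0.2]
width: 0.0292
gripper_force: 15.0
```

```bash
python3 -m jog '[[-0.6,[0,0,0.8],0],[-0.6,[0,0,0.8],0],[-0.2,[0,0,0.8],0],[0.2,[0,0,0.8],0],[0.2,[0,0,0.8],0],[0.2,[0,0,-10],0],[0.2,[0,0,-40],0],[0.2,[0,0,-100],0],[1,[25,40,-150],0],[1,[25,65,-178],0],[1,[25,65,-178],0],[1,[25,65,-178],0],[1,[25,65,-178],0]]'
python3 - <<'E'
from h import *
f=optics.grab_frame('wrist'); np.savez('pics/w11.npz',**f); im=f['color']
u,v=proj(f,(.4755,-.306,.05)).astype(int); print(u,v,status.get_state()['eef_pos'])
hsv=cv2.cvtColor(im,cv2.COLOR_RGB2HSV)
m=cv2.inRange(hsv,(22,100,150),(35,255,255)); k=np.zeros_like(m); k[v-20:v+20,u-20:u+20]=1
p=cv2.convexHull(np.argwhere(m*k>0)[:,::-1].astype(np.int32)).reshape(-1,2)
P=np.array([ray(f,*q,.054)[:2] for q in p],np.float32)*1000; print(cv2.fitEllipse(P)[:2],cv2.minEnclosingCircle(P))
u2,v2=proj(f,(.4705,-.162,.030)).astype(int); print('cap',face(f,(u2-11,v2+9),.030,35,90),(u2,v2))
c=im[v-55:v+60,u-40:u+113]; cv2.imwrite('pics/p11.png',cv2.resize(c[:,:,::-1],None,fx=5,fy=5,interpolation=2))
E
```

```text
t: 31.85
eef_pos: [0.4499, -0.2427, 0.2048]
ee_rot: [3.141, -0.002, 3.141]
force: [-0.0, -0.5, -0.6]
width: 0.0872
gripper_force: 0.0
190 198 [ 0.4499222  -0.24281584  0.20473265]
((476.1611633300781, -305.5972595214844), (28.769182205200195, 29.636030197143555)) ((476.2205505371094, -305.8278503417969), 14.949029922485352)
cap (array([ 470.3, -162.2]), array([46. , 46.3]), array([ 470.3, -162.1]), 46.5) (np.int64(311), np.int64(190))
```

View pics/p11.png

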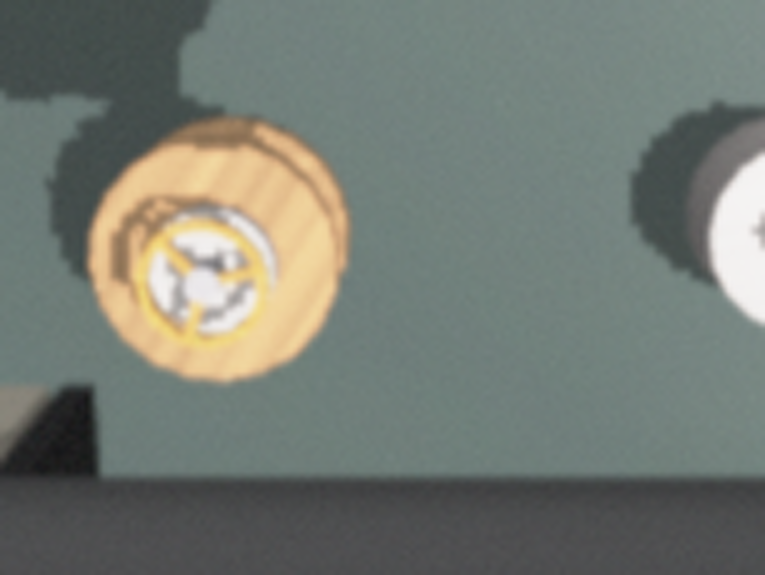

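The balance is at (476.2,-305.7), centred on the narrow stand (475.2,-305.6). The cap has not moved, at (470.3,-162.2) in wrist terms. Now grip the cap.

```bash
python3 -m jog '[[0.2,[-20.4,40,0],0],[0.2,[-20.4,78.8,0],0],[0.2,[-20.4,78.8,50],0],[0,[-20.4,78.8,100],0],[0,[-20.4,78.8,145],0],[0,[-20.4,78.8,170],0],[0,[-20.4,78.8,181],0],[0,[-20.4,78.8,185],0],[0,[-20.4,78.8,185],0],[0,[-20.4,78.8,185],0],[-0.9,[-20.4,78.8,185],0],[-0.9,[-20.4,78.8,185],0],[-0.9,[-20.4,78.8,185],0],[-0.9,[-20.4,78.8,185],0],[-0.9,[-20.4,78.8,185],0],[-0.9,[-20.4,78.8,185],0],[-0.9,[-20.4,78.8,185],0]]' 20
```

```text
t: 34.02
eef_pos: [0.4709, -0.1637, 0.0208]
ee_rot: [-3.142, 0.0, 3.141]
force: [0.1, -0.6, 1.0]
width: 0.0098
gripper_force: 20.0
```

```bash
python3 -m jog '[[-0.9,[0,0,-20],0],[-0.9,[0,0,-60],0],[-0.9,[0,0,-95],0],[-0.9,[-5,-50,-95],0],[-0.9,[-5,-100,-95],0],[-0.9,[-5,-135,-95],0],[-0.9,[-5,-143.7,-95],0],[-0.9,[-5,-143.7,-95],0],[-0.9,[-5,-143.7,-95],0],[-0.9,[-5,-143.7,-95],0]]'
python3 - <<'E'
from h import *
f=optics.grab_frame('wrist'); g=optics.grab_frame('scene'); u,v=proj(g,(.475,-.307,.08)).astype(int); print(u,v)
a=cv2.resize(f['color'],(400,300)); b=cv2.resize(g['color'][v-45:v+45,max(0,u-60):u+60],(400,300))
cv2.imwrite('pics/p12.png',np.hstack([a,b])[:,:,::-1])
E
```

```text
t: 35.28
eef_pos: [0.476, -0.3065, 0.1159]
ee_rot: [3.142, 0.0, -3.141]
force: [0.1, -0.2, -1.2]
width: 0.0096
gripper_force: 20.0
164 134
```

View pics/p12.png

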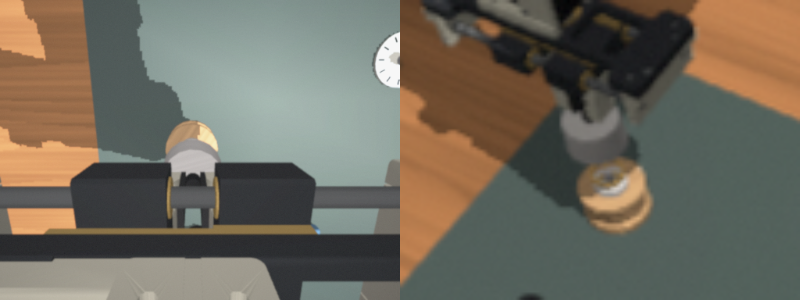

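The cap hangs upright from its knob over the narrow stand, with the balance below it. Lower it.

```bash
python3 -m jog '[[-0.9,[0,-0.8,20],0],[-0.9,[0,-0.8,35],0],[-0.9,[0,-0.8,45],0],[-0.9,[0,-0.8,51],0],[-0.9,[0,-0.8,55],0],[-0.9,[0,-0.8,57.5],0],[-0.9,[0,-0.8,58.5],0],[-0.9,[0,-0.8,58.5],0],[-0.9,[0,-0.8,58.5],0]]'
```

```text
t: 36.5
eef_pos: [0.476, -0.3082, 0.0575]
ee_rot: [-3.141, 0.0, 3.141]
force: [-0.1, 0.4, -0.4]
width: 0.0094
gripper_force: 20.0
```

```bash
python3 -m jog '[[-0.9,[0,0,0.8],0],[-0.9,[0,0,0.8],0],[-0.6,[0,0,0.8],0],[-0.3,[0,0,0.8],0],[-0.2,[0,0,0.8],0],[-0.2,[0,0,-15],0],[0,[0,0,-50],0],[0,[0,0,-100],0],[1,[25,40,-140],0],[1,[25,65,-149],0],[1,[25,65,-149],0],[1,[25,65,-149],0],[1,[25,65,-149],0]]'
python3 - <<'E'
from h import *
f=optics.grab_frame('wrist'); np.savez('pics/w13.npz',**f); im=f['color']; g=optics.grab_frame('top'); np.savez('pics/t13.npz',**g)
u,v=proj(f,(.4755,-.306,.066)).astype(int); print(u,v,status.get_state()['eef_pos'])
print('cap',face(f,(u-10,v+10),.066,40,90))
c=cv2.resize(im[v-55:v+45,u-50:u+50],(400,400)); cv2.imwrite('pics/p13.png',np.hstack([c,cv2.resize(g['color'][80:280,60:260],(400,400))])[:,:,::-1])
E
```

```text
t: 38.12
eef_pos: [0.4506, -0.2436, 0.2058]
ee_rot: [3.141, -0.001, 3.141]
force: [-0.3, 0.4, -0.0]
width: 0.0858
gripper_force: 0.0
188 201 [ 0.4505981  -0.24366366  0.20561635]
cap (array([ 475.6, -306.4]), array([46.1, 46.7]), array([ 476. , -306.1]), 47.3)
```

View pics/p13.png

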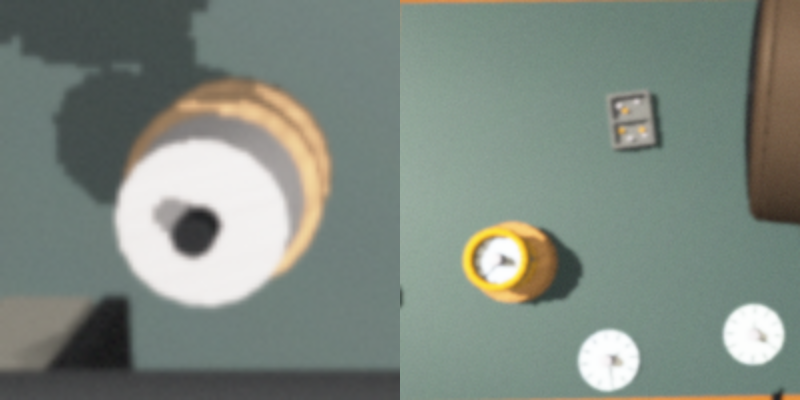

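The cap is down flat at (475.6,-306.4), centred over the narrow stand. The clock stack stands as built and the screw tray has not moved. Handing in.

```bash
python3 -c "
from station import order
print(order.job_done())"
```

```text
the job is handed in; nothing more can be done
None
```

The job is handed in at about 38 s of 125 s: movement, dial (boss up) and bezel are stacked on the wide stand, and the balance is under the dust cap on the narrow stand. Each part measured within about 2 mm of centre, and nothing touched the loupe, oil pot or screw tray.

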